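# Raise a limestone block on a cam lifter and hold it for scribing

### The job

Set the white limestone block down gently in the lifter's tray, flat inside its rims, and let go of it. Then grip the red handle of the cam lever and turn the lever up until the cam is at its highest lift (lever upright), without letting it go over to the far side, and finish still gripping the handle and holding it there so that the carver can scribe the stone; the tray is sprung and drops if you let go. Leave the red sandstone block, mallet, chisel and jar where they are.

Things in the scene. Friction and masses are not known exactly. Their poses are not given: they have to be found in the camera images.
- limestone: white limestone block, 80 (its x) x 50 (its y) x 45 mm high, about 0.35 kg, standing on the work surface at the start; the lower 36 mm has flat plain sides to grip across the 50 mm width, with a half-round roll moulding along x on top. Origin: centre of its underside, z up
- sandstone: red-brown sandstone block of the same shape and size, standing near; not to be used. Origin: centre of its underside
- lifter: blue cam lifter, fixed (position and yaw vary): base 150 (x) x 110 (y) x 12 mm, tray over its centre, lever on its -y side; on its +x side, at x +100 mm, a steel post 140 mm high with a thin brass scribing pointer reaching back to x +60 mm at 127 mm height. Origin: centre of the underside; its x points away from the robot at yaw 0, z up
- tray: aluminium tray on the lifter, only moves up and down with the cam, keeps the lifter's yaw: outside 100 (x) x 70 (y) mm, inside 90 x 60 mm, floor 5 mm thick, rims rise 11 mm above the floor. Origin: centre of its underside. A spring of 6 to 7 N and its weight push it down
- tray_floor (a point): centre of the tray's inner floor, where the centre of the limestone's underside belongs, long side along the tray's x; 83 mm above the work surface with the lever at rest, 95 mm at full lift
- cam_lever (a joint): cam lever angle, rad: 0 at rest, leaning 1.15 rad from upright towards the lifter's -x (the robot); grows as it rises and swings to the lifter's +x. Highest lift at 1.15 (upright), 12 mm above rest; beyond it the tray sinks and the lever falls to the far stop at 2.3. It does not stay up by itself; turning it takes under 8 N at the handle
- handle (a point): red round bar at the lever's end, 16 mm diameter, 60 mm long, along the lifter's y; pinch it from above across the lifter's x; it turns with the lever, so within the grip. The point is its middle, 130 mm from the lever's axis, at lifter y -115 mm; 95 mm above the surface at rest, 172 mm at full lift. The lever's arm (12 mm thick) is at lifter y -74 mm
- cam_hinge (a point): point on the lever's axis level with the middle of the handle (lifter x 0, y -115 mm), 42 mm above the surface; fixed. The axis is along the lifter's y; the handle's middle circles about this point at 130 mm
- mallet: wooden stonemason's mallet lying down, about 240 mm long, head 84 mm; bystander. Origin under the handle
- chisel: stone chisel with a wooden handle lying down, 245 mm long; bystander. Origin under its middle
- wax_jar: glass jar with green lid, 64 mm diameter, 85 mm high; bystander. Origin: centre of its underside
There are look-alikes about, which are no part of the job. What is shaped like the limestone but blue or turquoise is not meant.

How it is judged:
On the way, in this order (a step that is already met when the one before it is completed fails the run):
1. the limestone stands flat inside the tray's rims, let go, with the lever still down (x of limestone in the frame of tray_floor between -0.01 and 0.01 m and y of limestone in the frame of tray_floor between -0.01 and 0.01 m and z of limestone in the frame of tray_floor below 0.003 m and angle between limestone's own z axis and vertical below 0.06 rad and contact force between the fingers and limestone below 0.1 N and contact force between limestone and tray above 1 N and value of joint cam_lever below 0.5 rad), for 0.2 s.
2. the lever is gripped and at its highest lift with the limestone in the tray (x of limestone in the frame of tray_floor between -0.01 and 0.01 m and y of limestone in the frame of tray_floor between -0.01 and 0.01 m and z of limestone in the frame of tray_floor below 0.003 m and angle between limestone's own z axis and vertical below 0.06 rad and contact force between the fingers and limestone below 0.1 N and contact force between limestone and tray above 1 N and value of joint cam_lever between 1 and 1.3 rad and velocity of joint cam_lever between -0.2 and 0.2 rad/s and contact force between the fingers and cam_lever_c2 above 1 N), for 0.5 s.
At the end, for the whole second after the job is handed in: Limestone flat in the tray (within 3 mm of its floor, 10 mm of its centre along x and y, tilt < 0.06 rad), untouched by the fingers; fingers press the handle > 1 N, holding the lever at 1.0 to 1.3 rad (top 1.15) below 0.2 rad/s; bystanders within 30 mm of their start (all of step 2 and distance of each of sandstone, mallet, chisel, wax_jar from where it was at the start of the episode below 0.03 m); the arm keeps its last pose, push and grip.
It fails at once if a bystander (sandstone, mallet, chisel, jar) is moved more than 30 mm (distance of any of sandstone, mallet, chisel, wax_jar from where it was at the start of the episode above 0.03 m).
It fails at once if the lever goes over the top to the far side (beyond 1.6 rad) (value of joint cam_lever above 1.6 rad).
It fails at once if the limestone is dropped or thrown: faster than 0.5 m/s while not touched by the fingers (contact force between the fingers and limestone below 0.1 N and linear speed of limestone above 0.5 m/s).
It also fails if it takes over 59 s, if anything falls off the work surface, if the arm or the gripper's body presses on something with over 40 N, if the wrist force passes 120 N, or if a joint passes its speed limit or range.

### The arm

A 6-joint arm with a two-finger parallel gripper is mounted at the origin on the work surface. World frame = base frame: x ahead of the robot, y to its left, z up, the work surface at z = 0. Lengths are in m, angles in rad, forces in N, time in s.
With the tool pointing down it reaches from about 0.225 to 0.875 m from the base axis. Payload 3.4 kg.
Tool frame: the origin (TCP) lies at the very end of the fingers, on their centre line; the grasp point (between the pads) lies 19 mm behind it; z points along the fingers, y is the line along which they close (so a half turn about z gives the same grasp; the last joint's range is limited). The gripper opens to 85 mm and grips with 20 to 120 N. Pads are 22 mm wide; open, the fingers measure 114 mm over their backs; the gripper's body (76 mm by 85 mm) begins 54 mm behind the grasp point. The pads swing forward as they close: fully open they stand 13 mm farther back than shut.
Start: joints at [1.181, 0.276, 1.505, -0, 1.361, -0.121], TCP at [0.153, 0.554, 0.231] pointing down, gripper open.
Joint ranges: [-2.89, 2.89], [-0.75, 2.08], [0.22, 2.7], [-1.18, 4.32], [0.11, 2.71], [-2.7, 2.7]. Speed limits (rad/s): [2.57, 2.57, 3.14, 3.14, 3.14, 3.14].

### API

Orientations are given as a unit quaternion [w, x, y, z].
In Python, from rig import manip, get_image, camera_info gives the robot as it stands. The module is installed in compiled form; this text tells all that it offers.
- The arm moves only by the shell command python3 -m crank 'ROWS' [FORCE]. ROWS is a JSON object of lists of equal length, an entry for each row: "translation": the shift along the tool's x, y, z in mm, a list of three; "roll": the turn about the tool's z in rad; "fingers": the opening, from 0 (shut) to 1 (fully open). A call has 1 to 8 rows; each row shifts and turns the commanded pose from where the row before left it, along the tool's axes as they then stand; what a row does not reach is not made up. A row lasts 1/10 s, in which the tool goes at most 50 mm and 8.59 degrees, less where a joint would pass 70% of its speed; a pose out of reach is approached as far as the arm can. A call is refused whole if a number of a shift passes 50 or a number of a turn 0.15, either way. A call with a gripper value outside its range is refused whole. The fingers move at their own pace and stop on an object; FORCE is the grip in N (left out, the last holds). Time passes only in rows, so rows that do not move let the fingers close. It gives the time, the measured TCP pose, the force, the opening and the grip force at its end, in the units of the state.
- manip.get_state(): the state, without advancing time (a new reading comes with each control period).
- get_image(name): name is "scene" or "top"; returns the picture (400x640x3 uint8, blue, green, red); there is no depth.
- camera_info(name): a dict with "mtx" (3x3 intrinsics, pixels), "rvec" (rotation vector, rad) and "tvec" (3), from world to camera coordinates, as OpenCV has them. Camera axes: x right, y down, z forward; pixel columns grow to the right and rows downward; lengths in m; the calibration is good to about 2 mm. A picture is of the moment at which its call begins. camera_info takes no time and is no camera call.
- manip.sign_off(): hands the job in; it is judged then, once.
The state is a dict: "clock": time; "qpos": joint angles; "qd": joint speeds; "effort": joint torques, N m; "position": TCP position; "ee_rot": TCP orientation; "contact_force": force on the tool from outside, world axes, zero at the start; "moment": the same for the moment, N m; "width": finger opening in m; "gripper_force": force on a finger pad.
Only numpy, scipy, OpenCV 4.12 (cv2) and the standard library are available. Lean on these libraries where they do the work, as an engineer would, in place of code of your own. Each camera call takes 0.05 s, during which the arm holds its last target. There are 200 camera calls.

## Working session

There is one attempt and no reset: what is moved stays moved. The work goes in short steps, Python scripts to look and compute and a shell command to move; the robot and the scene stay as the last step left them, time stands still between calls to the robot, and variables do not carry over. Pictures are saved under pics/ and viewed, at most 10 in all, crops included, and the job is handed in when it is done.

```bash
mkdir -p pics; python3 - <<'E'
from rig import manip,get_image,camera_info
import cv2
for n in("scene","top"):
    im=get_image(n);cv2.imwrite(f"pics/{n}0.png",im)
    c=camera_info(n);print(n,c)
print(manip.get_state())
E
```

```text
scene {'mtx': array([[513.2810586 ,   0.        , 316.17619586],
       [  0.        , 513.2810586 , 208.70283335],
       [  0.        ,   0.        ,   1.        ]]), 'rvec': array([ 1.24352395,  2.33947699, -0.86841613]), 'tvec': array([ 0.30858271, -0.30160521,  1.95752573])}
top {'mtx': array([[471.25159513,   0.        , 307.29551472],
       [  0.        , 471.25159513, 201.99253916],
       [  0.        ,   0.        ,   1.        ]]), 'rvec': array([ 2.14614029, -2.20647568,  0.06057934]), 'tvec': array([0.02770562, 0.60227291, 1.36521558])}
{'clock': 0.1, 'qpos': array([ 1.18098450e+00,  2.76518941e-01,  1.50598981e+00, -1.80991539e-05,
        1.36068864e+00, -1.20988955e-01]), 'qd': array([-0.00019397, -0.00082649, -0.00472073, -0.0009353 ,  0.00093661,
        0.00059317]), 'effort': array([ 2.54240913e-03, -4.17697370e+01, -2.46405315e+01, -1.43814414e-04,
        5.90174212e-03,  2.34496378e-05]), 'position': array([0.15254754, 0.5539187 , 0.23054017]), 'ee_rot': array([-1.94142759e-04,  1.34005156e-01,  9.90980310e-01, -7.78577531e-04]), 'contact_force': array([-0.65255189, -0.20804175,  0.05674761]), 'moment': array([-0.01819825, -0.02026145, -0.02569481]), 'gripper_force': 0.0, 'width': 0.08557468137732757}
```

View pics/scene0.png

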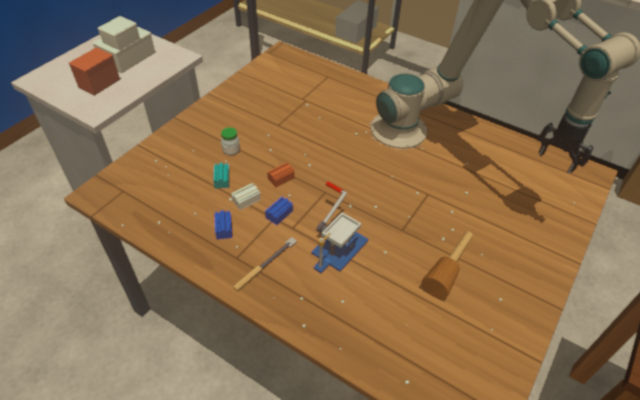

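View pics/top0.png

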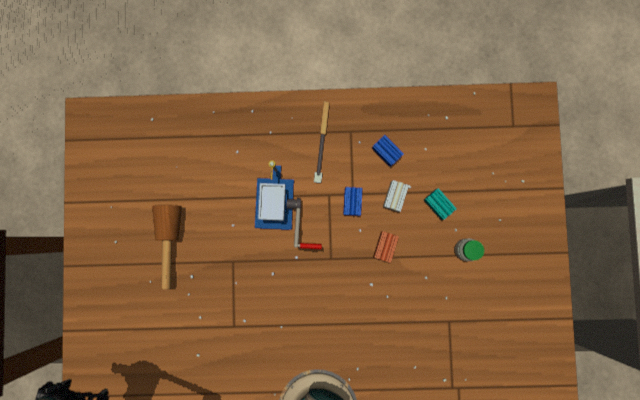

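Candidates for the limestone in the top view: the white block (397,195), blue (353,201), blue (388,151), turquoise (440,204) and red-brown (386,247). The pale tray is at (272,202), and pale stones lie off the table at scene (118,32). I choose the white block at (397,195), which is scene (246,195). Next I check it in a crop and measure.

```bash
cat > h.py <<'E'
import cv2,numpy as np
from rig import manip,get_image,camera_info
def cam(n):
    c=camera_info(n);R=cv2.Rodrigues(c["rvec"])[0];return c["mtx"],R,c["tvec"]
def plane(n,uv,z):
    K,R,t=cam(n);C=-R.T@t
    uv=np.atleast_2d(np.float64(uv));d=(R.T@np.linalg.inv(K)@np.c_[uv,np.ones(len(uv))].T).T
    return C+d*((z-C[2])/d[:,2])[:,None]
def proj(n,P):
    c=camera_info(n);return cv2.projectPoints(np.float64(P).reshape(-1,1,3),c["rvec"],c["tvec"],c["mtx"],None)[0][:,0]
def blob(im,lo,hi,box):
    x0,y0,x1,y1=box;h=cv2.cvtColor(im,cv2.COLOR_BGR2HSV);m=cv2.inRange(h,np.array(lo),np.array(hi))
    k=np.zeros_like(m);k[y0:y1,x0:x1]=m[y0:y1,x0:x1]
    cs=cv2.findContours(k,cv2.RETR_EXTERNAL,cv2.CHAIN_APPROX_NONE)[0]
    return max(cs,key=cv2.contourArea)[:,0,:]
def rect(n,c,z):
    P=plane(n,c,z)[:,:2];(cx,cy),(w,h),a=cv2.minAreaRect(np.float32(P*1000))
    if w<h:w,h,a=h,w,a+90
    return np.round([cx,cy,w,h,(a+90)%180-90],1)
E
python3 - <<'E'
from h import *
t=cv2.imread("pics/top0.png");s=cv2.imread("pics/scene0.png")
for n in("top","scene"):
    K,R,tt=cam(n);print(n,"C",-R.T@tt)
W=((0,0,120),(179,75,255))
c=blob(t,*W,(375,170,420,220));print("block",len(c),rect("top",c,.03),c.min(0),c.max(0))
c=blob(t,*W,(255,178,292,226));print("tray",rect("top",c,.094),c.min(0),c.max(0))
B=((100,120,40),(125,255,255))
c=blob(t,*B,(240,160,300,235));print("base",rect("top",c,.012),c.min(0),c.max(0))
Rd=((0,180,120),(6,255,255))
c=blob(t,*Rd,(290,235,335,255));print("handle",rect("top",c,.095),c.min(0),c.max(0))
print("sand",rect("top",blob(t,(0,90,60),(9,255,255),(370,225,405,270)),.03))
c=blob(s,*Rd,(320,175,350,200));print("handle s",rect("scene",c,.095))
c=blob(s,*W,(225,180,265,210));print("block s",c.min(0),c.max(0),plane("scene",[c.mean(0)],.03), cv2.minAreaRect(c))
c=blob(s,*W,(320,212,362,250));print("tray s",rect("scene",c,.094))
a=cv2.resize(t[140:270,240:460],None,fx=3.6,fy=3.6,interpolation=cv2.INTER_CUBIC)
cv2.imwrite("pics/crop1.png",a)
E
```

```text
top C [ 0.50226134 -0.01073192  1.40532282]
scene C [1.45240385 0.56086877 1.26255505]
block 85 [ 613.7 -251.9   82.9   55.1  -20.5] [385 180] [410 211]
tray [602.7 111.2 102.1  71.6  -4.3] [258 183] [284 219]
base [621.7 109.2 185.8 108.   -4. ] [255 166] [293 228]
handle [476.5   4.3  58.6  12.7  84.1] [300 243] [321 248]
sand [ 466.8 -211.8   78.9   50.1  -20.7]
handle s [472.6   5.9  55.4  14.   85.5]
block s [231 184] [259 207] [[ 0.61379849 -0.2391021   0.03      ]] ((246.00003051757812, 195.49998474121094), (17.88854217529297, 26.385602951049805), 63.43495178222656)
tray s [603.8 118.5 105.6  82.1  -4.3]
```

View pics/crop1.png

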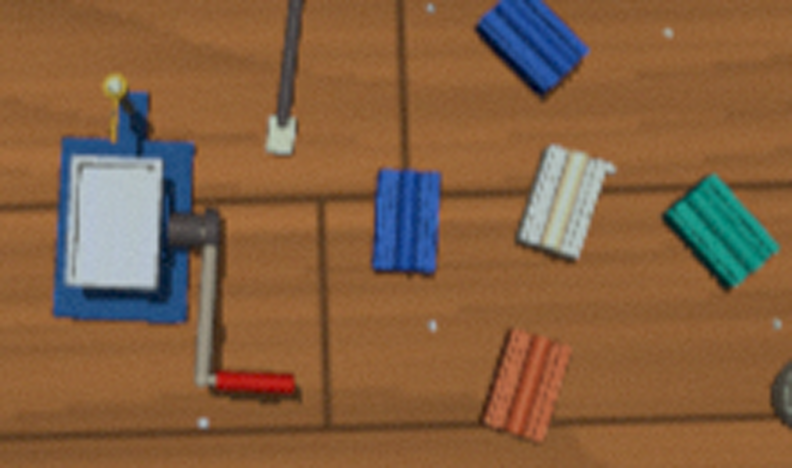

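The crop shows the white block with its roll moulding at crop (563,203), i.e. top px (396,196). That makes it the limestone. The red-brown block at crop (527,385) is the sandstone, and the blue and turquoise blocks are look-alikes. The handle is at crop (255,382) and the lever leans towards the robot, at rest. The measured handle agrees with the tray pose (603,111) mm, yaw -4.3°, to about 1 mm.

```bash
cat >> h.py <<'E'
from scipy.spatial.transform import Rotation as Ro
def go(p,psi,show=True):
    "print tool-axis shift (mm) and roll (rad) to TCP p (m) with tool-y yaw psi (deg, mod 180)"
    s=manip.get_state();q=s["ee_rot"];R=Ro.from_quat([q[1],q[2],q[3],q[0]]).as_matrix()
    d=R.T@(np.array(p)-s["position"])*1000
    y=np.degrees(np.arctan2(R[1,1],R[0,1]));e=(psi-y+90)%180-90
    print("t",round(float(s["clock"]),2),"shift",d.round(1),"roll",round(float(-np.radians(e)),3),"yaw",y.round(1),"pos",(s["position"]*1000).round(1),"q6",s["qpos"][5].round(2),"w",s["width"].round(4),"F",s["contact_force"].round(1))
E
python3 - <<'E'
from h import *
t=cv2.imread("pics/top0.png")
h=cv2.cvtColor(t,cv2.COLOR_BGR2HSV);m=cv2.inRange(h,(0,0,110),(179,90,255))
k=np.zeros_like(m);k[172:220,378:418]=m[172:220,378:418]
k=cv2.morphologyEx(k,cv2.MORPH_OPEN,np.ones((5,5)))
c=max(cv2.findContours(k,0,1)[0],key=cv2.contourArea)[:,0,:]
for z in(.02,.036):print(rect("top",c,z))
# corners read from crop: left side
uv=np.array([(519,243),(550,147),(605,162),(578,260)])/3.6+[240,140]
P=plane("top",uv,.025)[:,:2]*1000;print(P.round(0),P.mean(0),np.degrees(np.arctan2(*(P[1]-P[0])[::-1])),np.degrees(np.arctan2(*(P[2]-P[3])[::-1])))
go([.613,-.25,.15],71)
E
```

```text
[ 615.5 -251.    83.4   51.8  -20.3]
[ 614.2 -248.2   82.4   51.2  -20.3]
[[ 580. -213.]
 [ 658. -242.]
 [ 644. -286.]
 [ 565. -261.]] [ 611.7195926 -250.4693442] -19.985501270289575 -17.649439525919135Traceback (most recent call last):
  File "<stdin>", line 11, in <module>
  File "h.py", line 26, in go
    print("t",round(float(s["clock"]),2),"shift",d.round(1),"roll",round(float(-np.radians(e)),3),"yaw",y.round(1),"pos",(s["position"]*1000).round(1),"q6",s["qpos"][5].round(2),"w",s["width"].round(4),"F",s["contact_force"].round(1))
                                                                                                                                                                                      ^^^^^^^^^^^^^^^^
AttributeError: 'float' object has no attribute 'round'
```

```bash
sed -i 's/s\["width"\].round(4)/round(s["width"],4)/' h.py; python3 -c "
from h import *
go([.614,-.25,.15],70)"
```

```text
t 0.1 shift [-658.4 -652.4   81.5] roll 0.08 yaw 74.6 pos [152.5 553.9 230.5] q6 -0.12 w 0.0856 F [-0.7 -0.2  0.1]
```

```bash
python3 -m crank '{"translation":[[-33,-32,0],[-33,-32,0],[-33,-32,0],[-33,-32,0],[-33,-32,0],[-33,-32,0],[-33,-32,0],[-33,-32,0]],"roll":[0.01,0.01,0.01,0.01,0.01,0.01,0.01,0.01],"fingers":[1,1,1,1,1,1,1,1]}' 60
python3 -m crank '{"translation":[[-33,-32,0],[-33,-32,0],[-33,-32,0],[-33,-32,0],[-33,-32,0],[-33,-32,0],[-33,-32,0],[-33,-32,0]],"roll":[0,0,0,0,0,0,0,0],"fingers":[1,1,1,1,1,1,1,1]}'
python3 -c "
from h import *
go([.614,-.25,.15],70)"
```

```text
clock: 0.9
position: [0.3283, 0.2295, 0.2312]
ee_rot: [0.0, 0.173, 0.985, 0.0]
contact_force: [2.0, 0.1, -0.6]
width: 0.0851
gripper_force: 0.0
clock: 1.7
position: [0.4889, -0.1014, 0.231]
ee_rot: [-0.0, 0.174, 0.985, 0.0]
contact_force: [0.3, -0.1, 0.3]
width: 0.0851
gripper_force: 0.0
t 1.7 shift [-168.5  -96.8   80.8] roll -0.0 yaw 70.0 pos [ 488.9 -101.4  231. ] q6 -1.57 w 0.0851 F [ 0.3 -0.1  0.3]
```

```bash
python3 -m crank '{"translation":[[-41,-24,0],[-41,-24,0],[-40,-24,10],[-40,-24,40],[-2,0,40],[0,0,40],[0,0,0],[0,0,0]],"roll":[0,0,0,0,0,0,0,0],"fingers":[1,1,1,1,1,1,1,1]}'
python3 - <<'E'
from h import *
go([.614,-.25,.013],70)
cv2.imwrite("pics/s1.png",cv2.resize(get_image("scene")[150:230,190:310],None,fx=5,fy=5))
E
```

```text
clock: 2.5
position: [0.6042, -0.2389, 0.1084]
ee_rot: [-0.001, 0.173, 0.985, 0.0]
contact_force: [0.2, -0.7, 0.3]
width: 0.0849
gripper_force: 0.0
t 2.5 shift [-13.2  -7.1  95.4] roll 0.0 yaw 70.0 pos [ 604.2 -238.9  108.4] q6 -1.71 w 0.0849 F [ 0.2 -0.7  0.3]
```

View pics/s1.png

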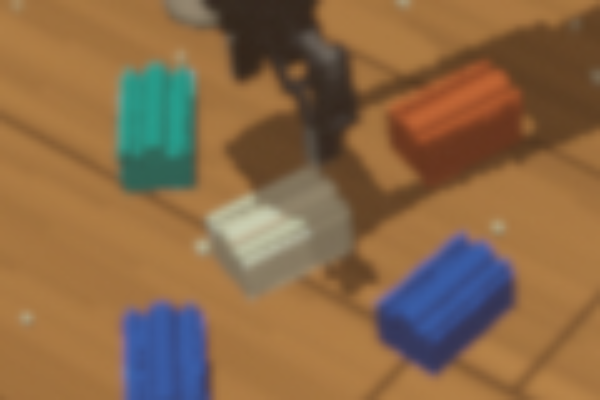

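The crop shows the white block at (280,235) with the open fingers above it and the neighbours clear. I go down and grip.

```bash
python3 -m crank '{"translation":[[-13,-7,0],[0,0,20],[0,0,25],[0,0,25],[0,0,15],[0,0,10],[0,0,0],[0,0,0]],"roll":[0,0,0,0,0,0,0,0],"fingers":[1,1,1,1,1,1,1,1]}'
python3 -c "
from h import *
go([.614,-.25,.013],70)"
```

```text
clock: 3.35
position: [0.6156, -0.2506, 0.0156]
ee_rot: [0.002, 0.173, 0.985, -0.0]
contact_force: [-0.0, -0.7, 0.5]
width: 0.0855
gripper_force: 0.0
t 3.35 shift [1.7 0.1 2.6] roll 0.0 yaw 70.0 pos [ 615.6 -250.6   15.6] q6 -1.71 w 0.0855 F [-0.  -0.7  0.5]
```

```bash
python3 -m crank '{"translation":[[2,0,3.5],[0,0,0],[0,0,0],[0,0,0],[0,0,0],[0,0,0],[0,0,0],[0,0,0]],"roll":[0,0,0,0,0,0,0,0],"fingers":[1,1,0.3,0.3,0.3,0.3,0.3,0.3]}' 60
python3 -c "
from h import *
go([.614,-.25,.013],70);print(manip.get_state()['gripper_force'])"
```

```text
clock: 4.15
position: [0.6131, -0.2492, 0.011]
ee_rot: [0.001, 0.174, 0.985, 0.0]
contact_force: [1.6, 1.5, 6.1]
width: 0.049
gripper_force: 65.8
t 4.15 shift [-1.1 -0.4 -2. ] roll -0.0 yaw 70.0 pos [ 613.1 -249.2   11. ] q6 -1.71 w 0.049 F [1.6 1.5 6.1]
65.821373462677
```

```bash
python3 -m crank '{"translation":[[0,0,-10],[0,0,-30],[0,0,-45],[0,0,-45],[0,0,-45],[0,0,-20],[0,0,0],[0,0,0]],"roll":[0,0,0,0,0,0,0,0],"fingers":[0.3,0.3,0.3,0.3,0.3,0.3,0.3,0.3]}'
python3 - <<'E'
from h import *
go([.603,.111,.2],85.7)
im=get_image("scene");b=proj("scene",[.613,-.25,.2])[0].astype(int);print(b)
cv2.imwrite("pics/s2.png",cv2.resize(im[b[1]-50:b[1]+60,b[0]-80:b[0]+80],None,fx=5,fy=5))
E
```

```text
clock: 4.95
position: [0.6113, -0.2493, 0.2038]
ee_rot: [-0.001, 0.174, 0.985, 0.0]
contact_force: [-0.8, -0.9, -5.2]
width: 0.0489
gripper_force: 64.9
t 4.95 shift [131.  335.7   4.2] roll -0.274 yaw 70.0 pos [ 611.3 -249.3  203.8] q6 -1.71 w 0.0489 F [-0.8 -0.9 -5.2]
[238 155]
```

View pics/s2.png

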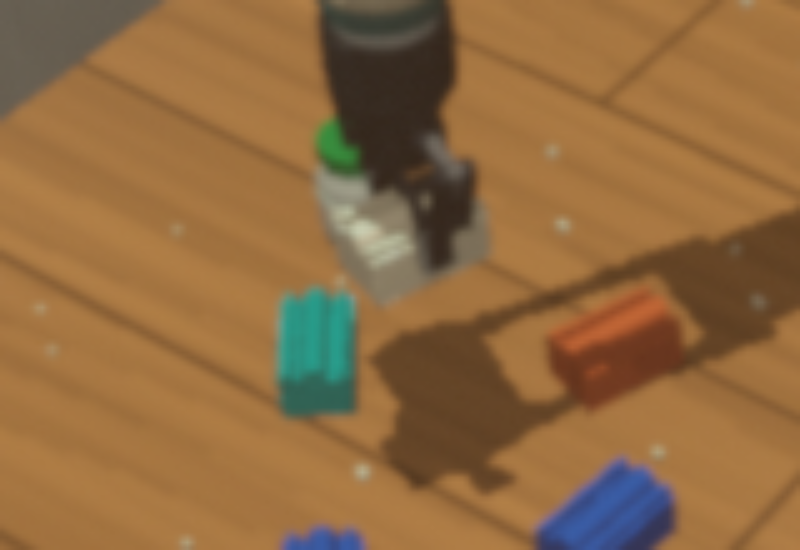

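The block hangs level between the fingers at (410,240), and the finger sits at mid-length of its side. I carry it over to the tray.

```bash
python3 -m crank '{"translation":[[0,0,0],[0,0,0],[6,45,0],[6,45,0],[6,45,0],[6,45,0],[6,45,0],[5,45,0]],"roll":[-0.137,-0.137,0,0,0,0,0,0],"fingers":[0.3,0.3,0.3,0.3,0.3,0.3,0.3,0.3]}'
python3 -m crank '{"translation":[[0,45,0],[0,30,0],[0,10,0],[0,0,0],[0,0,0]],"roll":[0,0,0,0,0],"fingers":[0.3,0.3,0.3,0.3,0.3]}'
python3 -c "
from h import *
go([.603,.111,.116],85.7)"
```

```text
clock: 5.8
position: [0.5956, 0.0241, 0.2022]
ee_rot: [-0.003, 0.038, 0.999, 0.0]
contact_force: [1.0, -0.3, -3.0]
width: 0.0489
gripper_force: 64.9
clock: 6.3
position: [0.6033, 0.106, 0.2037]
ee_rot: [-0.001, 0.037, 0.999, -0.001]
contact_force: [-0.3, -0.8, -4.2]
width: 0.0493
gripper_force: 64.9
t 6.3 shift [ 0.4  5.2 87.7] roll 0.0 yaw 85.7 pos [603.3 106.  203.7] q6 -1.43 w 0.0493 F [-0.3 -0.8 -4.2]
```

```bash
python3 -m crank '{"translation":[[0,5,20],[0,0,25],[0,0,20],[0,0,15],[0,0,6],[0,0,0],[0,0,0]],"roll":[0,0,0,0,0,0,0],"fingers":[0.3,0.3,0.3,0.3,0.3,0.3,0.3]}'
python3 - <<'E'
from h import *
go([.603,.111,.096],85.7)
im=get_image("scene")
cv2.imwrite("pics/s3.png",cv2.resize(im[185:275,280:390],None,fx=6,fy=6,interpolation=2))
E
```

```text
clock: 7.0
position: [0.605, 0.1113, 0.1199]
ee_rot: [0.001, 0.038, 0.999, -0.0]
contact_force: [-0.1, 0.9, -3.0]
width: 0.0491
gripper_force: 64.9
t 7.0 shift [ 2.  -0.5 23.9] roll -0.001 yaw 85.7 pos [605.  111.3 119.9] q6 -1.43 w 0.0491 F [-0.1  0.9 -3. ]
```

View pics/s3.png

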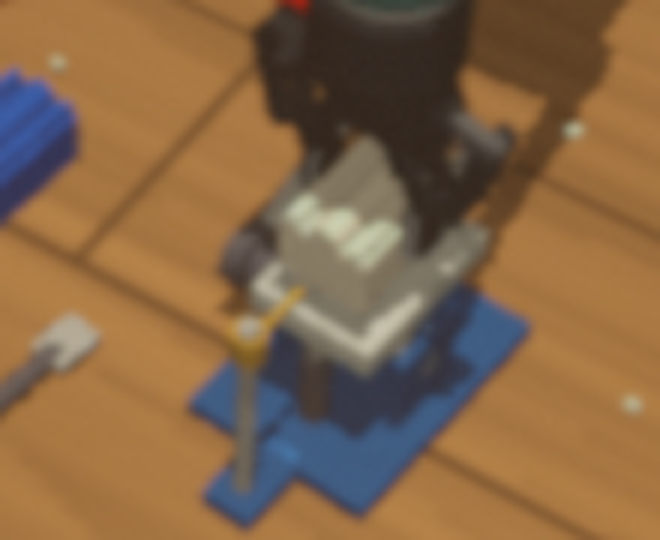

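The block sits squarely above the tray, around (345,290) in the crop, aligned and inside the rims. I lower it.

```bash
python3 -m crank '{"translation":[[2,0,7],[0,0,6],[0,0,5],[0,0,3],[0,0,0],[0,0,0]],"roll":[0,0,0,0,0,0],"fingers":[0.3,0.3,0.3,0.3,0.3,0.3]}'
python3 -c "
from h import *
go([.603,.111,.094],85.7)"
```

```text
clock: 7.65
position: [0.6025, 0.1124, 0.0982]
ee_rot: [0.0, 0.037, 0.999, 0.0]
contact_force: [0.1, 0.2, -3.8]
width: 0.0494
gripper_force: 64.9
t 7.65 shift [-0.6 -1.3  4.2] roll 0.0 yaw 85.7 pos [602.5 112.4  98.2] q6 -1.43 w 0.0494 F [ 0.1  0.2 -3.8]
```

```bash
python3 -m crank '{"translation":[[0,-1,2],[0,0,1],[0,0,0],[0,0,0]],"roll":[0,0,0,0],"fingers":[0.3,0.3,0.3,0.3]}'
python3 -m crank '{"translation":[[0,0,1],[0,0,0],[0,0,0]],"roll":[0,0,0],"fingers":[0.3,0.3,0.3]}'
```

```text
clock: 8.05
position: [0.6024, 0.1113, 0.0953]
ee_rot: [0.0, 0.037, 0.999, 0.0]
contact_force: [-0.4, 0.7, -4.8]
width: 0.0489
gripper_force: 64.9
clock: 8.35
position: [0.6023, 0.1113, 0.0942]
ee_rot: [-0.0, 0.037, 0.999, 0.0]
contact_force: [-0.0, -0.6, -3.2]
width: 0.0484
gripper_force: 64.9
```

```bash
python3 -m crank '{"translation":[[0,0,1],[0,0,0],[0,0,0]],"roll":[0,0,0],"fingers":[0.3,0.3,0.3]}'
```

```text
clock: 8.65
position: [0.6024, 0.1113, 0.094]
ee_rot: [0.0, 0.037, 0.999, 0.0]
contact_force: [-1.6, -0.3, 2.4]
width: 0.0493
gripper_force: 65.6
```

```bash
python3 -m crank '{"translation":[[0,0,0],[0,0,0],[0,0,0],[0,0,0],[0,0,0],[0,0,0],[0,0,0]],"roll":[0,0,0,0,0,0,0],"fingers":[0.62,0.7,0.8,0.9,1,1,1]}'
python3 -m crank '{"translation":[[0,0,-10],[0,0,-25],[0,0,-45],[0,0,-45],[0,0,0],[0,0,0]],"roll":[0,0,0,0,0,0],"fingers":[1,1,1,1,1,1]}'
python3 - <<'E'
from h import *
# handle TCP target: lifter (-118.7,-117), above by 40 ; tool y yaw = -4.4
a=np.radians(-4.4);R=np.array([[np.cos(a),-np.sin(a)],[np.sin(a),np.cos(a)]])
h=np.array([.603,.1115])+R@[-.1187,-.117];print(h)
go([*h,.13],-4.4)
im=get_image("scene")
cv2.imwrite("pics/s4.png",cv2.resize(im[165:275,270:390],None,fx=5,fy=5,interpolation=2))
E
```

```text
clock: 9.35
position: [0.6024, 0.1113, 0.0932]
ee_rot: [0.0, 0.037, 0.999, 0.0]
contact_force: [-0.2, 0.1, 0.5]
width: 0.0849
gripper_force: 0.0
clock: 9.95
position: [0.603, 0.1114, 0.2204]
ee_rot: [0.002, 0.037, 0.999, 0.0]
contact_force: [-1.1, 0.4, -0.8]
width: 0.0853
gripper_force: 0.0
[0.47567371 0.00395138]
t 9.95 shift [ 119.3 -116.7   89.8] roll -1.569 yaw 85.7 pos [603.  111.4 220.4] q6 -1.43 w 0.0853 F [-1.1  0.4 -0.8]
```

View pics/s4.png

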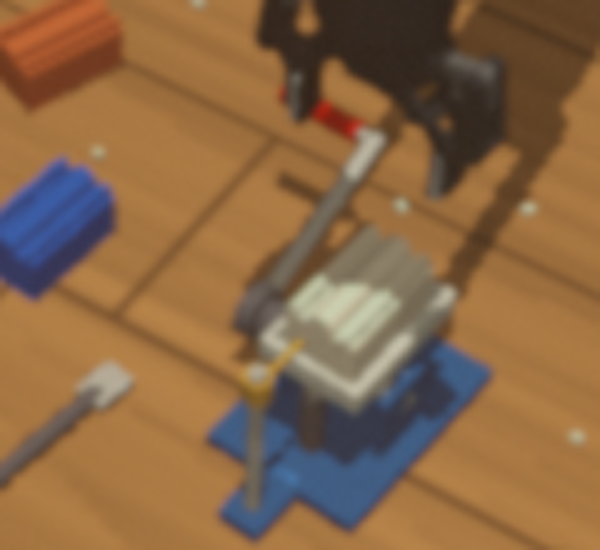

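The limestone sits flat in the tray at (350,310), let go, and the lever is still down with its red handle at (330,115). I go to the handle.

```bash
python3 -m crank '{"translation":[[30,-30,0],[30,-30,0],[30,-30,0],[29,-27,0],[0,0,0],[0,0,0],[0,0,0],[0,0,0]],"roll":[0,0,0,0,0.14,0.14,0.14,0.14],"fingers":[1,1,1,1,1,1,1,1]}' 40
python3 -m crank '{"translation":[[0,0,0],[0,0,0],[0,0,0],[0,0,0],[0,0,0],[0,0,0],[0,0,0],[0,0,0]],"roll":[0.14,0.14,0.14,0.14,0.14,0.14,0.14,0.03],"fingers":[1,1,1,1,1,1,1,1]}'
python3 -c "
from h import *
go([.4757,.004,.076],-4.4)"
```

```text
clock: 10.8
position: [0.4735, 0.0035, 0.2165]
ee_rot: [-0.002, 0.315, 0.949, -0.0]
contact_force: [0.3, 0.8, 0.5]
width: 0.0854
gripper_force: 0.0
clock: 11.6
position: [0.4736, 0.0037, 0.2164]
ee_rot: [-0.002, 0.734, 0.679, -0.001]
contact_force: [-0.6, 0.2, 0.4]
width: 0.0855
gripper_force: 0.0
t 11.6 shift [  0.4   2.7 140.4] roll -0.0 yaw -4.4 pos [473.6   3.7 216.4] q6 -0.06 w 0.0855 F [-0.6  0.2  0.4]
```

```bash
python3 -m crank '{"translation":[[0,3,25],[0,0,40],[0,0,35],[0,0,20],[0,0,14],[0,0,5],[0,0,0],[0,0,0]],"roll":[0,0,0,0,0,0,0,0],"fingers":[1,1,1,1,1,1,1,1]}'
python3 - <<'E'
from h import *
go([.4757,.004,.076],-4.4)
im=get_image("scene")
cv2.imwrite("pics/s5.png",cv2.resize(im[155:235,280:400],None,fx=6,fy=6,interpolation=2))
E
```

```text
clock: 12.4
position: [0.478, 0.0033, 0.0793]
ee_rot: [-0.0, 0.733, 0.68, 0.0]
contact_force: [0.2, -0.2, 1.0]
width: 0.0849
gripper_force: 0.0
t 12.4 shift [ 0.5 -2.3  3.3] roll 0.003 yaw -4.2 pos [478.    3.3  79.3] q6 -0.06 w 0.0849 F [ 0.2 -0.2  1. ]
```

View pics/s5.png

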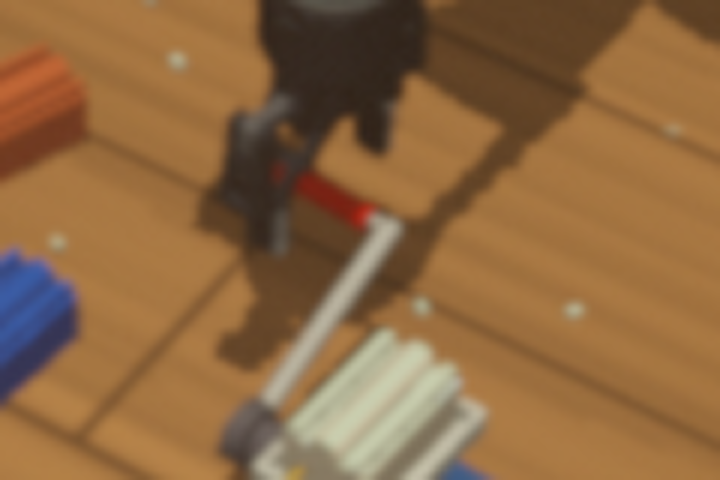

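The open fingers, at (270,230) and (375,140), straddle the red bar at (325,195) near its middle. I close on it.

```bash
python3 -m crank '{"translation":[[0,-2,2],[0,0,0],[0,0,0],[0,0,0],[0,0,0],[0,0,0],[0,0,0],[0,0,0]],"roll":[0,0,0,0,0,0,0,0],"fingers":[1,0.6,0.3,0,0,0,0,0]}' 30
python3 - <<'E'
from h import *
go([.4757,.004,.076],-4.4)
# tool-frame waypoints: handle arc, tool y ~ lifter +x, z down
for f in np.linspace(0,1.15,12):
    print(round(f,2),np.round([130*(np.sin(1.15)-np.sin(1.15-f)),-130*(np.cos(1.15-f)-np.cos(1.15))],1))
E
```

```text
clock: 13.25
position: [0.4765, 0.0034, 0.0775]
ee_rot: [0.0, 0.733, 0.68, 0.0]
contact_force: [1.7, 0.2, 1.8]
width: 0.0153
gripper_force: 29.2
t 13.25 shift [ 0.5 -0.9  1.5] roll 0.003 yaw -4.2 pos [476.5   3.4  77.5] q6 -0.07 w 0.0153 F [1.7 0.2 1.8]
0.0 [ 0. -0.]
0.1 [  6.2 -12.1]
0.21 [ 13.6 -23.5]
0.31 [ 22.2 -34. ]
0.42 [ 31.8 -43.6]
0.52 [ 42.4 -52.1]
0.63 [ 53.8 -59.5]
0.73 [ 65.9 -65.7]
0.84 [ 78.6 -70.6]
0.94 [ 91.7 -74.1]
1.05 [105.1 -76.2]
1.15 [118.7 -76.9]
```

```bash
python3 -m crank '{"translation":[[0,3,-6.1],[0,3.2,-6],[0,3.6,-5.8],[0,3.8,-5.6],[0,4.2,-5.3],[0,4.4,-5.2],[0,4.7,-4.9],[0,4.9,-4.7]],"roll":[0,0,0,0,0,0,0,0],"fingers":[0,0,0,0,0,0,0,0]}' 40
python3 - <<'E'
from h import *
a=np.radians(-4.4);R=np.array([[np.cos(a),-np.sin(a)],[np.sin(a),np.cos(a)]])
s=manip.get_state();p=s["position"];l=R.T@(p[:2]-[.603,.1115]);print("lifter",l,"ang",1.15-np.arctan2(-l[0],p[2]+.0175-.042),np.hypot(l[0],p[2]+.0175-.042))
h=np.array([.603,.1115])+R@[-.130*np.sin(.73),l[1]]
go([*h,.042+.13*np.cos(.73)-.0175],-4.4)
E
```

```text
clock: 14.05
position: [0.5051, 0.0014, 0.121]
ee_rot: [-0.002, 0.733, 0.681, -0.002]
contact_force: [-5.9, -0.8, -2.3]
width: 0.0149
gripper_force: 38.9
lifter [-0.08911252 -0.11731297] ang 0.4043867492462071 0.1313525487627849
t 14.05 shift [-0.   2.4 -0.4] roll 0.003 yaw -4.2 pos [505.1   1.4 121. ] q6 -0.06 w 0.0149 F [-5.9 -0.8 -2.3]
```

```bash
python3 -m crank '{"translation":[[0,5.2,-4.4],[0,5.4,-4.1],[0,5.7,-3.8],[0,5.7,-3.6],[0,6,-3.2],[0,6.1,-3],[0,6.3,-2.6],[0,6.4,-2.3]],"roll":[0,0,0,0,0,0,0,0],"fingers":[0,0,0,0,0,0,0,0]}'
cat > ang.py <<'E'
from h import *
a=np.radians(-4.4);R=np.array([[np.cos(a),-np.sin(a)],[np.sin(a),np.cos(a)]])
s=manip.get_state();p=s["position"];l=R.T@(p[:2]-[.603,.1115]);print("lifter",l,"ang",1.15-np.arctan2(-l[0],p[2]+.0175-.042),np.hypot(l[0],p[2]+.0175-.042))
h=np.array([.603,.1115])+R@[0,l[1]]
go([*h,.1545],-4.4)
E
python3 ang.py
```

```text
clock: 14.85
position: [0.5525, -0.0021, 0.1504]
ee_rot: [-0.001, 0.733, 0.681, -0.001]
contact_force: [-8.9, 1.3, 11.1]
width: 0.0144
gripper_force: 40.8
lifter [-0.04159629 -0.11714403] ang 0.8309792675546739 0.13262564719983944
t 14.85 shift [-0.1 41.6 -4.2] roll 0.003 yaw -4.2 pos [552.5  -2.1 150.4] q6 -0.06 w 0.0144 F [-8.9  1.3 11.1]
```

```bash
python3 -m crank '{"translation":[[0,6.5,-2],[0,6.5,-1.6],[0,6,-1],[0,6,-0.7],[0,5,-0.3],[0,4,0],[0,0,0],[0,0,0]],"roll":[0,0,0,0,0,0,0,0],"fingers":[0,0,0,0,0,0,0,0]}'
python3 ang.py
```

```text
clock: 15.65
position: [0.5901, -0.0048, 0.1555]
ee_rot: [0.002, 0.733, 0.68, 0.002]
contact_force: [-2.1, 0.6, 5.7]
width: 0.0144
gripper_force: 42.1
lifter [-0.00395339 -0.11693384] ang 1.1198408907876305 0.13110436711703113
t 15.65 shift [-0.   3.9  1.1] roll 0.003 yaw -4.2 pos [590.1  -4.8 155.5] q6 -0.05 w 0.0144 F [-2.1  0.6  5.7]
```

```bash
python3 -m crank '{"translation":[[0,2,0.5],[0,1.5,0.5],[0,0,0],[0,0,0],[0,0,0],[0,0,0],[0,0,0],[0,0,0]],"roll":[0,0,0,0,0,0,0,0],"fingers":[0,0,0,0,0,0,0,0]}'
python3 -m crank '{"translation":[[0,0,0],[0,0,0],[0,0,0],[0,0,0]],"roll":[0,0,0,0],"fingers":[0,0,0,0]}'
python3 ang.py; python3 - <<'E'
from h import *
im=get_image("scene");t=get_image("top")
a=cv2.resize(im[150:260,280:390],(500,500),interpolation=2);b=cv2.resize(t[150:260,220:330],(300,300))
b=cv2.copyMakeBorder(b,0,200,0,0,0);cv2.imwrite("pics/s6.png",np.hstack([a,b]))
E
```

```text
clock: 16.45
position: [0.5942, -0.0051, 0.1553]
ee_rot: [0.002, 0.733, 0.68, 0.002]
contact_force: [-2.3, 1.1, 7.6]
width: 0.0141
gripper_force: 42.6
clock: 16.85
position: [0.5941, -0.0051, 0.1553]
ee_rot: [0.002, 0.733, 0.68, 0.002]
contact_force: [-1.9, 1.6, 7.6]
width: 0.0145
gripper_force: 42.6
lifter [ 1.12590127e-04 -1.16934918e-01] ang 1.1508607991944129 0.13079721900502198
t 16.85 shift [ 0.  -0.1  0.8] roll 0.003 yaw -4.2 pos [594.1  -5.1 155.3] q6 -0.05 w 0.0145 F [-1.9  1.6  7.6]
```

View pics/s6.png

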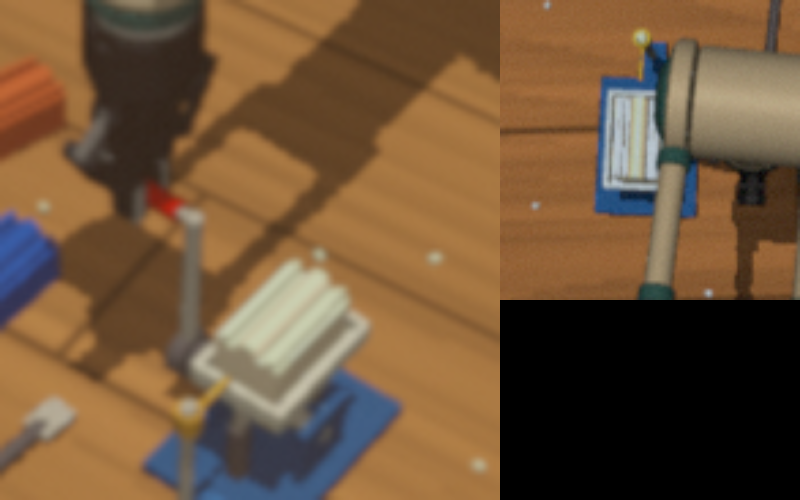

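The picture shows the lever vertical from (190,350) to (195,215), the handle gripped at (160,200), and the limestone flat in the tray at (285,320). I hand the job in.

```bash
python3 -c "
from rig import manip
print(manip.sign_off())"
```

```text
the job is handed in; nothing more can be done
None
```

I handed the job in at about 17 s: the limestone is flat in the tray and let go, and the gripper is holding the lever upright at about 1.15 rad; sign-off returned no verdict.

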